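# Fish the spatula out of the half-covered box

## Task

The bamboo spatula has slipped into the half-covered steel box and is longer than the box's opening: take it by the handle, tilt it, and draw it out diagonally, handle first, through the opening. Do not shift or tip the box, or force the spatula hard against it, and leave the cups, jar, tray, ramekin and mug where they are. Finish still gripping the spatula, held still in the air with all of it, blade and handle, at least 10 cm above the height of the box's top.

Things in the scene. Friction and masses are not known exactly. Their poses are not given: they have to be found in the camera images.
- spatula_handle (a point): Bamboo spatula (loose, 40-85 g, straight, 200 mm long): centre of its thick grip part, which is 85 mm long, 16 wide, 20 high. x runs along the spatula from blade to handle end, z out of its top. Handle end 42.5 mm along +x, blade tip 157.5 mm along -x, underside 10 mm below. Lies flat on the box's 4 mm floor, handle under the opening, blade under the cover.
- spatula_tip (a point): Middle of the spatula blade's tip edge, 2.5 mm above its underside, axes as the handle. Blade: 65 mm long, 48 wide, 5 thick; a neck 12 wide, 9 high joins it to the grip part; undersides all flush.
- spatula_butt (a point): Middle of the spatula's handle end face, 10 mm above its underside, same axes as the handle point
- box: Half-covered steel box, loose but heavy (1.8 kg), outside 223 x 172 x 58 mm, walls, floor and cover 4 mm, inside 215 x 164 x 50 high. Origin: centre of its underside; x along its length to the open end, z up. The cover lies level with the wall tops from the -x end to x = -2.5 mm; from there to the +x end wall is the opening, 110 mm long, 164 wide.
- jar: Clear acrylic lidded jar, 76 mm diameter, 114 mm high with its steel knob, standing on the turntable. Origin at its underside.
- cup_a: Closed green plastic snack cup, 66 mm diameter, 54 mm high, on the turntable (steel, 260 mm diameter, top 30 mm above the counter, spins freely). Origin at its underside.
- cup_b: Second such cup on the turntable. Origin at its underside.
- cup_c: Third such cup, standing on the counter to the robot's left. Origin at its underside.
- tray: Small square bamboo tray, 70 x 70 x 18 mm, on the turntable. Origin at its underside.
- ramekin: Matte grey ceramic ramekin, 78 mm diameter, 42 mm high, on the counter to the robot's left. Origin at its underside.
- mug: White mug, 80 mm diameter, 90 mm high, with a side handle, on the counter to the robot's left. Origin at its underside.
Things that resemble listed ones, but are neither listed nor needed, are in the scene too. Of the things that look like the part that bears spatula_handle, the smaller one is meant. Of the things shaped like the tray, the wooden one is meant.

How it is judged:
On the way:
1. the handle end is up out of the opening while the blade tip is still under the cover (z of spatula_butt in the frame of box above 0.062 m and x of spatula_tip in the frame of box below -0.005 m and z of spatula_tip in the frame of box below 0.054 m), for 0.1 s.
At the end, for the whole second after the job is handed in: The spatula is gripped by the fingers and still (under 30 mm/s and 0.3 rad/s), blade tip and handle end both more than 138 mm above the counter (80 mm above the box's top), touching neither the box nor any other thing; the box is within 25 mm of where it stood (height (world z) of each of spatula_tip, spatula_butt above 0.138 m and contact force between spatula and the fingers above 1 N and linear speed of spatula below 0.03 m/s and angular speed of spatula below 0.3 rad/s and distance of box from where it was at the start of the episode below 0.025 m and contact force between spatula and box below 0.1 N and contact force between spatula and cup_a below 0.1 N and contact force between spatula and cup_b below 0.1 N and contact force between spatula and cup_c below 0.1 N and contact force between spatula and jar below 0.1 N and contact force between spatula and tray below 0.1 N and contact force between spatula and ramekin below 0.1 N and contact force between spatula and mug below 0.1 N); the arm keeps its last pose, push and grip.
It fails at once if the box is shifted more than 25 mm or tipped more than 0.15 rad (distance of box from where it was at the start of the episode above 0.025 m or angle between box's own z axis and vertical above 0.15 rad).
It fails at once if the spatula is forced against the box with more than 30 N (contact force between spatula and box above 30 N).
It fails at once if a cup, the jar, the tray, the ramekin or the mug is moved more than 25 mm (distance of any of cup_a, cup_b, cup_c, jar, tray, ramekin, mug from where it was at the start of the episode above 0.025 m).
It also fails if it takes over 38 s, if anything falls off the work surface, if the arm or the gripper's body presses on something with over 40 N, if the wrist force passes 120 N, or if a joint passes its speed limit or range.

## Robot

A 6-joint arm with a two-finger parallel gripper is mounted at the origin on the work surface. World frame = base frame: x ahead of the robot, y to its left, z up, the work surface at z = 0. Lengths are in m, angles in rad, forces in N, time in s.
With the tool pointing down it reaches from about 0.425 to 0.95 m from the base axis. Payload 3.5 kg.
Tool frame: the origin (TCP) lies at the very end of the fingers, on their centre line; the grasp point (between the pads) lies 19 mm behind it; z points along the fingers, y is the line along which they close (so a half turn about z gives the same grasp; the last joint's range is limited). The gripper opens to 85 mm and grips with 20 to 120 N. Pads are 22 mm wide; open, the fingers measure 114 mm over their backs; the gripper's body (76 mm by 85 mm) begins 54 mm behind the grasp point. The pads swing forward as they close: fully open they stand 13 mm farther back than shut.
Start: joints at [1.15, 0.286, 1.577, -0, 1.279, -0.15], TCP at [0.181, 0.65, 0.21] pointing down, gripper open.
Joint ranges: [-2.77, 2.77], [-0.9, 2.22], [0.21, 2.48], [-1.53, 4.67], [0.24, 2.81], [-2.84, 2.84]. Speed limits (rad/s): [2.79, 2.79, 3.14, 3.14, 3.14, 3.14].

## Interface

Orientations are given as a unit quaternion [x, y, z, w].
In Python, from plant import ctrl, optics, sign_off gives the robot as it stands.
- The arm moves only by the shell command python3 -m creep 'ROWS' [FORCE]. ROWS is JSON, a list of rows, each an object of numbers: "x", "y", "z": the shift along the tool's x, y, z in mm; "rx", "ry", "rz": the turn, a rotation vector about the tool's x, y, z in degrees; "grip": the opening, from 0 (shut) to 1 (fully open). In form: [{"x": .., "y": .., "z": .., "rx": .., "ry": .., "rz": .., "grip": ..}, ...]. A call has exactly 10 rows; each row shifts and turns the commanded pose from where the row before left it, along the tool's axes as they then stand; what a row does not reach is not made up. A row lasts 1/12 s, in which the tool goes at most 41.7 mm and 7.16 degrees, less where a joint would pass 70% of its speed; a pose out of reach is approached as far as the arm can. A call with a gripper value outside its range is refused whole. The fingers move at their own pace and stop on an object; FORCE is the grip in N (left out, the last holds). Time passes only in rows, so rows that do not move let the fingers close, or fill a call up. It gives the time, the measured TCP pose, the force, the opening and the grip force at its end, in the units of the state.
- ctrl.get_state(): the state, without advancing time (a new reading comes with each control period).
- optics.read_camera(name): name is "scene" or "top" or "wrist"; returns a dict with "color" (480x640x3 uint8, blue, green, red), "K" (3x3 intrinsics, pixels), "R" (3x3) and "t" (3): a world point X has camera coordinates R X + t. Camera axes: x right, y down, z forward; pixel columns grow to the right and rows downward; lengths in m; the calibration is good to about 2 mm. A picture is of the moment at which its call begins. There is no depth.
- sign_off(): hands the job in; it is judged then, once.
The state is a dict: "time": time; "qpos": joint angles; "dq": joint speeds; "joint_efforts": joint torques, N m; "eef_pos": TCP position; "tcp_rot": TCP orientation; "contact_force": force on the tool from outside, world axes, zero at the start; "wrist_torque": the same for the moment, N m; "opening": opening from 0.0 (shut) to 1.0 (fully open); "finger_force": force on a finger pad.
Only numpy, scipy, OpenCV 4.12 (cv2) and the standard library are available. Lean on these libraries where they do the work, as an engineer would, in place of code of your own. Each camera call takes 0.05 s, during which the arm holds its last target. There are 200 camera calls.

## Working session

There is one attempt and no reset: what is moved stays moved. The work goes in short steps, Python scripts to look and compute and a shell command to move; the robot and the scene stay as the last step left them, time stands still between calls to the robot, and variables do not carry over. Pictures are saved under pics/ and viewed, at most 10 in all, crops included, and the job is handed in when it is done.

```bash
mkdir -p pics; ls
python3 - <<'E'
from plant import ctrl, optics
import cv2,numpy as np
for n in ("scene","top"):
    d=optics.read_camera(n); cv2.imwrite(f"pics/{n}0.png",d["color"])
    print(n,d["K"].tolist(),np.round(d["R"],4).tolist(),d["t"])
s=ctrl.get_state();print(s)
E
```

```text
pics
scene [[499.89104704629113, 0.0, 313.56600200682516], [0.0, 499.89104704629113, 228.08158943314805], [0.0, 0.0, 1.0]] [[-0.7106, 0.7036, 0.0045], [0.3755, 0.3845, -0.8433], [-0.5951, -0.5976, -0.5374]] [ 0.45386752 -0.13979476  1.47233996]
top [[499.71780669292053, 0.0, 325.11124989488775], [0.0, 499.71780669292053, 238.8307815537645], [0.0, 0.0, 1.0]] [[-0.0144, -0.9997, -0.0192], [-0.9988, 0.0152, -0.0457], [0.046, 0.0185, -0.9988]] [-0.01773799  0.58535723  1.46132396]
{'time': 0.1, 'qpos': array([ 1.14999178e+00,  2.87138347e-01,  1.57803414e+00, -8.93469339e-06,
        1.27859511e+00, -1.50011701e-01]), 'dq': array([ 0.00123246, -0.00213493, -0.00505556,  0.00050723,  0.00030684,
        0.00083782]), 'joint_efforts': array([ 6.11328392e-05, -4.07298875e+01, -2.93700260e+01, -1.86776538e-04,
        3.51639959e-03,  2.57788764e-05]), 'eef_pos': array([0.18027669, 0.64981746, 0.20914277]), 'tcp_rot': array([ 1.34981758e-01,  9.90847487e-01, -1.04468820e-03, -3.02074293e-04]), 'contact_force': array([ 0.66120155, -1.09734171, -0.40561661]), 'wrist_torque': array([0.03605944, 0.05174536, 0.03076657]), 'finger_force': 0.0, 'opening': 1.0001199784210044}
```

View pics/scene0.png

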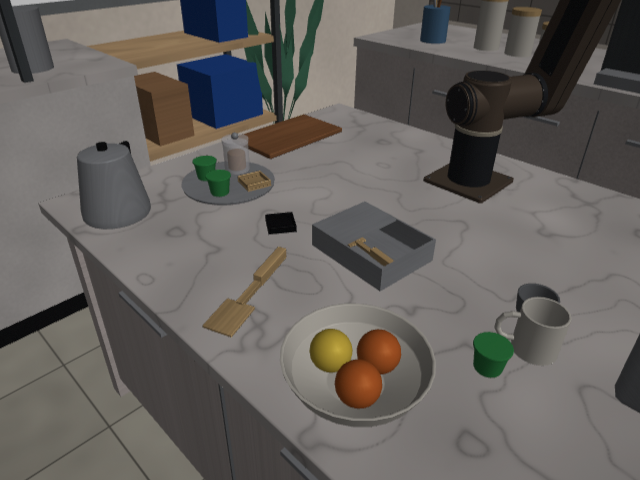

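View pics/top0.png

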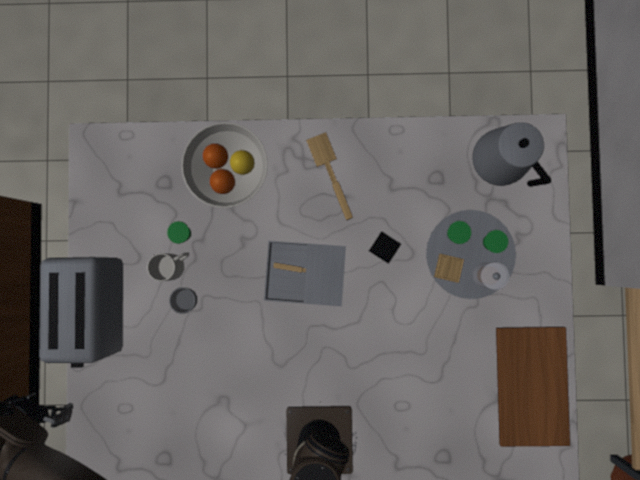

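The scene view shows the box mid-counter with the small spatula inside, and a larger decoy spatula in front of it. In the top view the box spans about u 265–345, v 242–305, with its open end to the left (+y). The handle runs from about (275,266) to (304,270). Next I'll measure from an enlarged crop.

```bash
cat > h.py <<'E'
import numpy as np,cv2
from plant import ctrl, optics
from scipy.spatial.transform import Rotation as Ro
def ray(d,uv,z):
    R,t,K=d["R"],d["t"],d["K"]; c=-R.T@t
    v=R.T@np.linalg.inv(K)@np.array([*uv,1.]); return c+v*(z-c[2])/v[2]
def proj(d,X):
    p=d["K"]@(d["R"]@np.asarray(X)+d["t"]); return p[:2]/p[2]
E
python3 - <<'E'
from h import *
d=optics.read_camera("top")
for n,uv,z in [("butt",(275,266.5),.024),("neckend",(304,270),.024),("c1",(268,242),.058),("c2",(265,302),.058),("c3",(345,245),.058),("c4",(342,306),.058)]: print(n,ray(d,uv,z).round(4))
x0,y0=255,230
c=cv2.resize(d["color"][y0:y0+85,x0:x0+100],None,fx=7,fy=7,interpolation=cv2.INTER_CUBIC);cv2.imwrite("pics/c1.png",c)
print(Ro.from_quat(ctrl.get_state()["tcp_rot"]).as_matrix().round(3))
E
```

```text
butt [0.5057 0.1213 0.024 ]
neckend [0.4943 0.0364 0.024 ]
c1 [0.5764 0.1366 0.058 ]
c2 [0.4053 0.1468 0.058 ]
c3 [ 0.5645 -0.0838  0.058 ]
c4 [ 0.3912 -0.0725  0.058 ]
[[-0.964  0.267 -0.001]
 [ 0.267  0.964 -0.002]
 [ 0.    -0.002 -1.   ]]
```

View pics/c1.png

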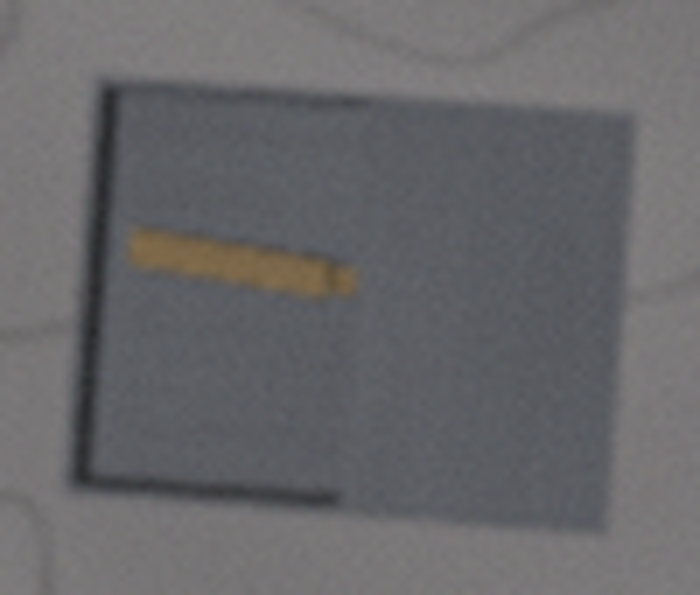

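The box corners are sharp in the crop, and the grip part runs from crop pixel (130,247) to (332,277).

Run:
```python
from h import *
d=optics.read_camera("top")
f=lambda u,v,z: ray(d,(255+(u-3)/7,230+(v-3)/7),z)
P=[f(*p,.058) for p in [(100,78),(68,487),(635,115),(607,530)]]
c=sum(P)/4; ax=(P[0]+P[1]-P[2]-P[3])/2
print("box",c.round(4),np.linalg.norm(ax),np.degrees(np.arctan2(ax[1],ax[0])))
b=f(130,247,.024);n=f(332,277,.024);h=(b-n);print("handle",((b+n)/2).round(4),np.linalg.norm(h),np.degrees(np.arctan2(h[1],h[0])))
s=ctrl.get_state();M=Ro.from_quat(s["tcp_rot"])
T=np.array([*((b+n)/2)[:2],.16]);print("shift tool",M.inv().apply(T-s["eef_pos"])*1000)
```

```text
box [0.4871 0.0319 0.058 ] 0.21980408025619974 84.9559976386863
handle [0.5037 0.0845 0.024 ] 0.08552910433864316 80.77123961099247
shift tool [-462.87938266 -458.35573605   50.12946169]
```

```bash
python3 -m creep '[{"x":-15,"y":-15},{"x":-25,"y":-25},{"x":-25,"y":-25},{"x":-25,"y":-25},{"x":-25,"y":-25},{"x":-25,"y":-25},{"x":-25,"y":-25},{"x":-25,"y":-25},{"x":-25,"y":-25},{"x":-25,"y":-25}]' 
python3 -m creep '[{"x":-25,"y":-25},{"x":-25,"y":-25},{"x":-25,"y":-25},{"x":-25,"y":-25},{"x":-25,"y":-25},{"x":-25,"y":-25},{"x":-25,"y":-25},{"x":-25,"y":-20},{"x":-20,"y":-20},{"x":-3,"y":-3}]' 
python3 -m creep '[{"rz":4},{"rz":7},{"rz":7},{"rz":7},{"rz":7},{"rz":7},{"rz":7},{"rz":7},{"rz":7},{"rz":7}]'
python3 -m creep '[{"rz":7},{"rz":7},{"rz":2.5},{},{},{},{},{},{},{}]'
python3 - <<'E'
from h import *
d=optics.read_camera("wrist");cv2.imwrite("pics/w1.png",d["color"])
s=ctrl.get_state();print(s["time"],s["eef_pos"],Ro.from_quat(s["tcp_rot"]).as_matrix().round(3),s["qpos"].round(2),s["contact_force"])
E
```

```text
0.25 [0.18039903 0.65008975 0.20974645] [[-0.964  0.268 -0.   ]
 [ 0.268  0.964 -0.001]
 [ 0.    -0.001 -1.   ]] [ 1.15  0.29  1.58  0.    1.28 -0.15] [-0.2260168  -0.06403279 -0.13265134]$[0]: bad value
$[0]: bad value
$[0]: bad value
$[0]: bad value
```

View pics/w1.png

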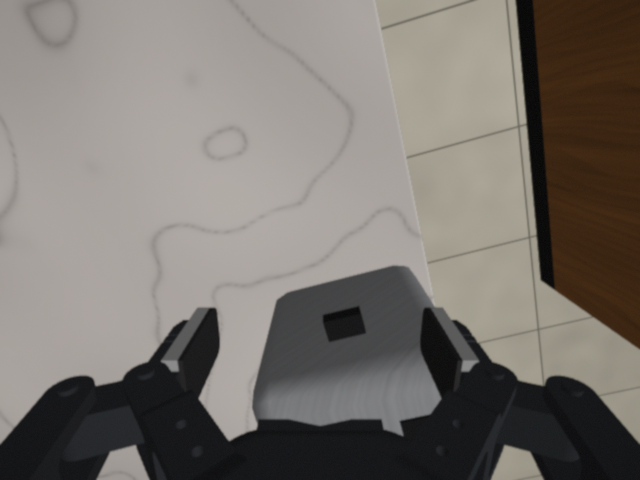

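The moves were refused because every row needs all seven keys. The wrist view shows a grey appliance close to the fingers, so I'll rise before travelling.

```bash
python3 -m creep '[{"x":0,"y":0,"z":-20,"rx":0,"ry":0,"rz":0,"grip":1},{"x":0,"y":0,"z":-30,"rx":0,"ry":0,"rz":0,"grip":1},{"x":0,"y":0,"z":-30,"rx":0,"ry":0,"rz":0,"grip":1},{"x":0,"y":0,"z":-30,"rx":0,"ry":0,"rz":0,"grip":1},{"x":-10,"y":-10,"z":-10,"rx":0,"ry":0,"rz":0,"grip":1},{"x":-20,"y":-20,"z":0,"rx":0,"ry":0,"rz":0,"grip":1},{"x":-25,"y":-25,"z":0,"rx":0,"ry":0,"rz":0,"grip":1},{"x":-25,"y":-25,"z":0,"rx":0,"ry":0,"rz":0,"grip":1},{"x":-25,"y":-25,"z":0,"rx":0,"ry":0,"rz":0,"grip":1},{"x":-25,"y":-25,"z":0,"rx":0,"ry":0,"rz":0,"grip":1}]'
python3 -m creep '[{"x":-25,"y":-25,"z":0,"rx":0,"ry":0,"rz":0,"grip":1},{"x":-25,"y":-25,"z":0,"rx":0,"ry":0,"rz":0,"grip":1},{"x":-25,"y":-25,"z":0,"rx":0,"ry":0,"rz":0,"grip":1},{"x":-25,"y":-25,"z":0,"rx":0,"ry":0,"rz":0,"grip":1},{"x":-25,"y":-25,"z":0,"rx":0,"ry":0,"rz":0,"grip":1},{"x":-25,"y":-25,"z":0,"rx":0,"ry":0,"rz":0,"grip":1},{"x":-25,"y":-25,"z":0,"rx":0,"ry":0,"rz":0,"grip":1},{"x":-25,"y":-25,"z":0,"rx":0,"ry":0,"rz":0,"grip":1},{"x":-25,"y":-25,"z":0,"rx":0,"ry":0,"rz":0,"grip":1},{"x":-25,"y":-25,"z":0,"rx":0,"ry":0,"rz":0,"grip":1}]'
python3 -m creep '[{"x":-25,"y":-25,"z":0,"rx":0,"ry":0,"rz":0,"grip":1},{"x":-25,"y":-25,"z":0,"rx":0,"ry":0,"rz":0,"grip":1},{"x":-20,"y":-20,"z":10,"rx":0,"ry":0,"rz":0,"grip":1},{"x":-10,"y":-10,"z":20,"rx":0,"ry":0,"rz":4,"grip":1},{"x":0,"y":0,"z":25,"rx":0,"ry":0,"rz":7,"grip":1},{"x":0,"y":0,"z":25,"rx":0,"ry":0,"rz":7,"grip":1},{"x":0,"y":0,"z":20,"rx":0,"ry":0,"rz":7,"grip":1},{"x":0,"y":0,"z":10,"rx":0,"ry":0,"rz":7,"grip":1},{"x":0,"y":0,"z":0,"rx":0,"ry":0,"rz":7,"grip":1},{"x":0,"y":0,"z":0,"rx":0,"ry":0,"rz":7,"grip":1}]'
python3 -m creep '[{"x":0,"y":0,"z":0,"rx":0,"ry":0,"rz":7,"grip":1},{"x":0,"y":0,"z":0,"rx":0,"ry":0,"rz":7,"grip":1},{"x":0,"y":0,"z":0,"rx":0,"ry":0,"rz":7,"grip":1},{"x":0,"y":0,"z":0,"rx":0,"ry":0,"rz":7,"grip":1},{"x":0,"y":0,"z":0,"rx":0,"ry":0,"rz":7,"grip":1},{"x":0,"y":0,"z":0,"rx":0,"ry":0,"rz":4,"grip":1},{"x":0,"y":0,"z":0,"rx":0,"ry":0,"rz":0,"grip":1},{"x":0,"y":0,"z":0,"rx":0,"ry":0,"rz":0,"grip":1},{"x":0,"y":0,"z":0,"rx":0,"ry":0,"rz":0,"grip":1},{"x":0,"y":0,"z":0,"rx":0,"ry":0,"rz":0,"grip":1}]'
python3 - <<'E'
from h import *
d=optics.read_camera("wrist");cv2.imwrite("pics/w2.png",d["color"])
s=ctrl.get_state();print(s["time"],s["eef_pos"],Ro.from_quat(s["tcp_rot"]).as_matrix().round(3),s["qpos"].round(2),s["contact_force"])
E
```

```text
time: 1.08
eef_pos: [0.2714, 0.4888, 0.3303]
tcp_rot: [0.135, 0.991, -0.0, 0.0]
contact_force: [0.7, -0.2, 0.9]
opening: 1.0
finger_force: 0.0
time: 1.92
eef_pos: [0.4454, 0.181, 0.3306]
tcp_rot: [0.135, 0.991, 0.0, 0.0]
contact_force: [-0.4, -0.1, -0.4]
opening: 1.001
finger_force: 0.0
time: 2.75
eef_pos: [0.4998, 0.0841, 0.2189]
tcp_rot: [0.514, 0.858, -0.001, -0.001]
contact_force: [-0.7, -0.1, 0.0]
opening: 1.003
finger_force: 0.0
time: 3.58
eef_pos: [0.5007, 0.0841, 0.2204]
tcp_rot: [0.769, 0.64, 0.0, 0.0]
contact_force: [-0.1, -0.4, 0.6]
opening: 1.001
finger_force: 0.0
3.6333 [0.50068157 0.08411973 0.22041079] [[ 0.182  0.983 -0.   ]
 [ 0.983 -0.182  0.   ]
 [-0.    -0.    -1.   ]] [-0.03 -0.1   1.97  0.    1.27  0.15] [-0.16293943  0.06096689  0.69537636]
```

View pics/w2.png

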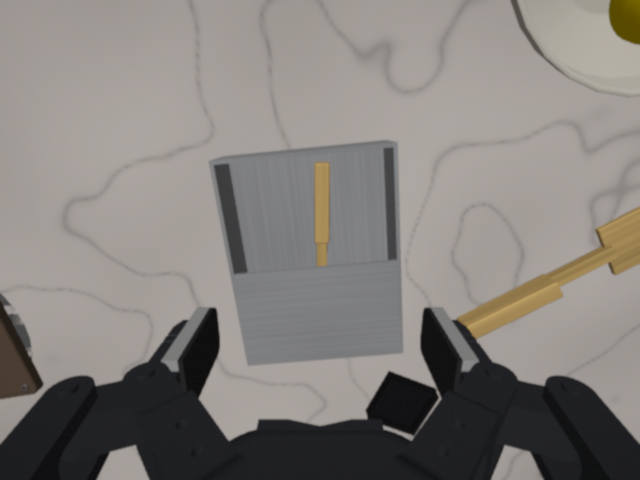

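The wrist view shows the grip part from (322,163) to (321,242). Box top corners are near (211,160), (396,142), (403,352) and (248,364).

Run:
```python
from h import *
d=optics.read_camera("wrist")
P=[ray(d,p,.058) for p in [(396,142),(211,160),(403,352),(248,364)]]
c=sum(P)/4; ax=(P[0]+P[1]-P[2]-P[3])/2
print("box",c.round(4),np.linalg.norm(ax),np.degrees(np.arctan2(ax[1],ax[0])))
b=ray(d,(322,163.5),.024);n=ray(d,(321.3,242),.024);h=(b-n);print("handle",((b+n)/2).round(4),np.linalg.norm(h),np.degrees(np.arctan2(h[1],h[0])))
a=ax/np.linalg.norm(ax);l=np.array([-a[1],a[0],0])
for q in(b,n): print("boxframe",(q-c)@a,(q-c)@l)
s=ctrl.get_state();M=Ro.from_quat(s["tcp_rot"])
T=np.array([*((b+n)/2)[:2],.008]);print("shift tool",M.inv().apply(T-s["eef_pos"])*1000)
```

```text
box [0.4867 0.0338 0.058 ] 0.22136158527636904 85.02058085676272
handle [0.5032 0.0859 0.024 ] 0.08315331422079118 79.15779400097388
boxframe 0.09467844050305113 -0.016101644391401576
boxframe 0.0119600704831755 -0.007607827395693925
shift tool [  2.16602057   2.11261197 212.4151388 ]
```

```bash
python3 -m creep '[{"x":1,"y":1,"z":10,"rx":0,"ry":0,"rz":0,"grip":0.6},{"x":1,"y":1,"z":25,"rx":0,"ry":0,"rz":0,"grip":0.6},{"x":1,"y":0,"z":30,"rx":0,"ry":0,"rz":0,"grip":0.6},{"x":1,"y":0,"z":30,"rx":0,"ry":0,"rz":0,"grip":0.6},{"x":0,"y":0,"z":30,"rx":0,"ry":0,"rz":0,"grip":0.6},{"x":0,"y":0,"z":25,"rx":0,"ry":0,"rz":0,"grip":0.6},{"x":0,"y":0,"z":15,"rx":0,"ry":0,"rz":0,"grip":0.6},{"x":0,"y":0,"z":0,"rx":0,"ry":0,"rz":0,"grip":0.6},{"x":0,"y":0,"z":0,"rx":0,"ry":0,"rz":0,"grip":0.6},{"x":0,"y":0,"z":0,"rx":0,"ry":0,"rz":0,"grip":0.6}]'
python3 -m creep '[{"x":0,"y":0,"z":10,"rx":0,"ry":0,"rz":0,"grip":0.6},{"x":0,"y":0,"z":10,"rx":0,"ry":0,"rz":0,"grip":0.6},{"x":0,"y":0,"z":10,"rx":0,"ry":0,"rz":0,"grip":0.6},{"x":0,"y":0,"z":8,"rx":0,"ry":0,"rz":0,"grip":0.6},{"x":0,"y":0,"z":5,"rx":0,"ry":0,"rz":0,"grip":0.6},{"x":0,"y":0,"z":3,"rx":0,"ry":0,"rz":0,"grip":0.6},{"x":0,"y":0,"z":0,"rx":0,"ry":0,"rz":0,"grip":0.6},{"x":0,"y":0,"z":0,"rx":0,"ry":0,"rz":0,"grip":0.6},{"x":0,"y":0,"z":0,"rx":0,"ry":0,"rz":0,"grip":0.6},{"x":0,"y":0,"z":0,"rx":0,"ry":0,"rz":0,"grip":0.6}]'
python3 - <<'E'
from h import *
d=optics.read_camera("wrist");cv2.imwrite("pics/w3.png",d["color"])
E
```

```text
time: 4.52
eef_pos: [0.5043, 0.0877, 0.0564]
tcp_rot: [0.769, 0.639, 0.001, 0.001]
contact_force: [0.2, -0.3, 0.1]
opening: 0.602
finger_force: 0.0
time: 5.35
eef_pos: [0.5039, 0.0877, 0.0099]
tcp_rot: [0.769, 0.639, 0.0, 0.0]
contact_force: [0.1, 0.9, -0.6]
opening: 0.6
finger_force: 0.0
```

View pics/w3.png

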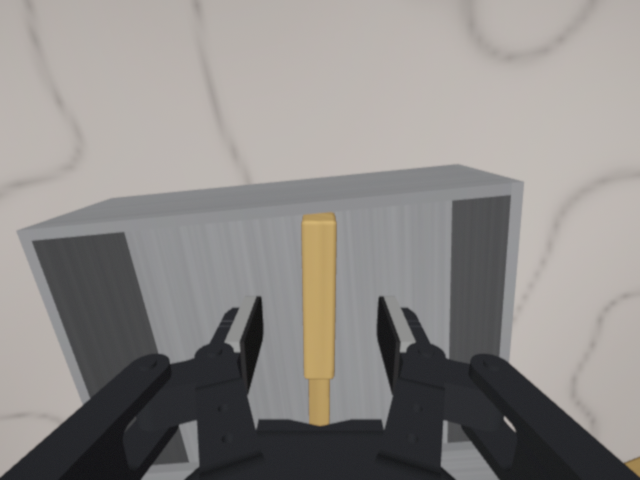

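The handle is centred between the pads and aligned with them. I'll go 2 mm lower and close.

```bash
python3 -m creep '[{"x":0,"y":0,"z":2,"rx":0,"ry":0,"rz":0,"grip":0.6},{"x":0,"y":0,"z":0,"rx":0,"ry":0,"rz":0,"grip":0},{"x":0,"y":0,"z":0,"rx":0,"ry":0,"rz":0,"grip":0},{"x":0,"y":0,"z":0,"rx":0,"ry":0,"rz":0,"grip":0},{"x":0,"y":0,"z":0,"rx":0,"ry":0,"rz":0,"grip":0},{"x":0,"y":0,"z":0,"rx":0,"ry":0,"rz":0,"grip":0},{"x":0,"y":0,"z":0,"rx":0,"ry":0,"rz":0,"grip":0},{"x":0,"y":0,"z":0,"rx":0,"ry":0,"rz":0,"grip":0},{"x":0,"y":0,"z":0,"rx":0,"ry":0,"rz":0,"grip":0},{"x":0,"y":0,"z":0,"rx":0,"ry":0,"rz":0,"grip":0}]' 80
```

```text
time: 6.23
eef_pos: [0.5034, 0.0877, 0.0074]
tcp_rot: [0.769, 0.639, 0.0, 0.0]
contact_force: [0.1, 0.0, -1.8]
opening: 0.003
finger_force: 0.0
```

The fingers shut with nothing between them, so I'll look again.

Run:
```python
from h import *
d=optics.read_camera("wrist");e=optics.read_camera("scene")["color"][190:300,290:450]
cv2.imwrite("pics/w4.png",np.vstack([cv2.resize(d["color"],(427,320)),cv2.resize(e,(427,280),interpolation=cv2.INTER_CUBIC)]))
```

```text
(no output)
```

View pics/w4.png

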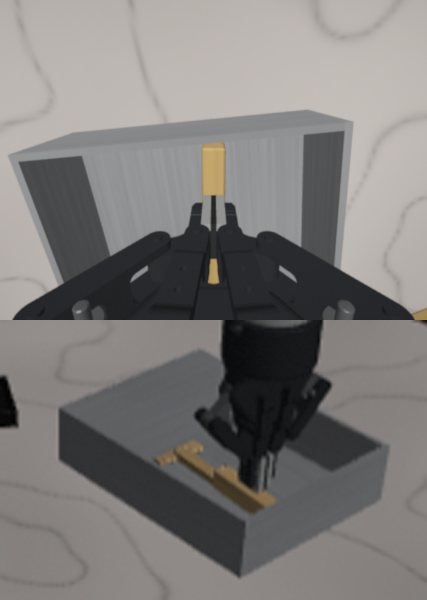

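Run:
```python
from h import *
s=ctrl.get_state();M=Ro.from_quat(s["tcp_rot"]).as_matrix();o=s["eef_pos"]
print(s["opening"],s["finger_force"],s["contact_force"],o,M.round(3).tolist())
w=optics.read_camera("wrist");sc=optics.read_camera("scene")
print("wristcam pos tool",M.T@(-w["R"].T@w["t"]-o))
f1=lambda p:(proj(w,p)*2/3).round(0); f2=lambda p:((proj(sc,p)-[290,190])*[427/160,280/110]+[0,320]).round(0)
for n,q in [("tcp",(0,0,0)),("tip-10",(0,0,-.01)),("tip-20",(0,0,-.02)),("tip-30",(0,0,-.03)),("y+10",(0,.01,0)),("padx+11",(.011,0,0))]:
    p=o+M@np.array(q);print(n,f1(p),f2(p))
# handle model top corners
h=np.array([.5032,.0859,0]);a=np.radians(80);ax=np.array([np.cos(a),np.sin(a),0]);l=np.array([-ax[1],ax[0],0])
for x in(.0425,-.0425):
  for y in(.008,-.008):
    for z in(.004,.024): p=h+ax*x+l*y+[0,0,z];print(x,y,z,f1(p),f2(p))
```

```text
0.0012657691546166725 0.0 [0.01014632 0.68925809 0.63874052] [0.50341306 0.0876807  0.00742853] [[0.182, 0.983, -0.0], [0.983, -0.182, -0.0], [-0.0, 0.0, -1.0]]
wristcam pos tool [ 7.98310448e-02  1.60063983e-04 -1.63086599e-01]
tcp [213. 193.] [252. 504.]
tip-10 [213. 199.] [253. 495.]
tip-20 [213. 206.] [254. 486.]
tip-30 [213. 214.] [255. 476.]
y+10 [226. 193.] [242. 508.]
padx+11 [213. 180.] [260. 511.]
0.0425 0.008 0.004 [202. 140.] [292. 528.]
0.0425 0.008 0.024 [200. 148.] [294. 509.]
0.0425 -0.008 0.004 [224. 140.] [277. 534.]
0.0425 -0.008 0.024 [225. 147.] [279. 515.]
-0.0425 0.008 0.004 [204. 239.] [224. 480.]
-0.0425 0.008 0.024 [203. 256.] [226. 462.]
-0.0425 -0.008 0.004 [223. 239.] [210. 486.]
-0.0425 -0.008 0.024 [224. 255.] [211. 468.]
```

Run:
```python
from h import *
a=optics.read_camera("wrist")["color"][200:440,220:420];b=optics.read_camera("scene")["color"][225:285,345:425];c=cv2.imread("pics/w3.png")[200:440,220:420]
r=lambda i,w,h:cv2.resize(i,(w,h),interpolation=cv2.INTER_CUBIC)
b=cv2.convertScaleAbs(r(b,400,300),alpha=1.6)
cv2.imwrite("pics/w5.png",np.hstack([r(a,400,480),np.vstack([b,r(c,250,300)[:, :] if 0 else np.hstack([r(c,250,300),np.zeros((300,150,3),np.uint8)])])[:480]]))
```

```text
(no output)
```

View pics/w5.png

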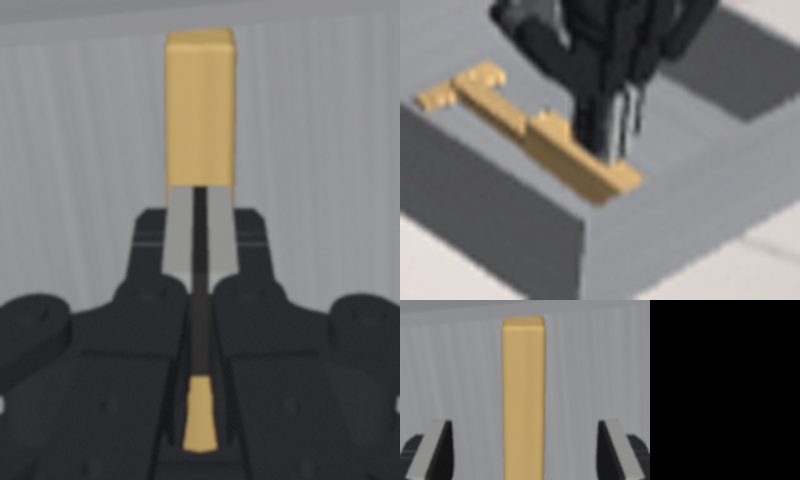

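The enlarged crop shows the shut pads above the handle. I'll triangulate the real fingertip, which is at wrist (320,293) and scene about (387,257).

Run:
```python
from h import *
s=ctrl.get_state();M=Ro.from_quat(s["tcp_rot"]).as_matrix();o=s["eef_pos"]
w=optics.read_camera("wrist");sc=optics.read_camera("scene")
def tri(uw,us):
    P=[c["K"]@np.c_[c["R"],c["t"]] for c in(w,sc)]
    X=cv2.triangulatePoints(P[0],P[1],np.array(uw,float).reshape(2,1),np.array(us,float).reshape(2,1));return (X[:3]/X[3]).ravel()
for us in[(386,257),(388,257),(387,255)]:
    X=tri((320,293),us);print("tip",X.round(4),(M.T@(X-o)).round(4))
print("butt top corners", tri((220+166/2,200+45/2),(0,0)) if 0 else "")
for us in[(345+640/5-80,225+178/5)]:
    X=tri((220+234/2,200+45/2),us);print("butt far corner",X.round(4))
for z in(0,-.01,-.02,-.025,-.03): print(z,proj(w,o+M@np.array([.011,0,z])).round(1),proj(sc,o+M@np.array([.011,0,z])).round(1))
print(w["K"][0,0])
```

```text
tip [0.5054 0.093  0.0255] [ 0.0056  0.0009 -0.0181]
tip [0.5051 0.0969 0.0282] [ 0.0093 -0.0001 -0.0208]
tip [0.5061 0.0959 0.0326] [ 0.0086  0.0012 -0.0252]
butt top corners 
butt far corner [0.5204 0.1247 0.0391]
0 [319.4 269.8] [387.5 264.9]
-0.01 [319.4 278. ] [387.9 261.2]
-0.02 [319.4 287.2] [388.3 257.5]
-0.025 [319.3 292.2] [388.5 255.7]
-0.03 [319.3 297.6] [388.7 253.8]
350.8900031053546
```

The real fingertips sit about 20 mm higher than the reported TCP. I'll open, go 14 mm lower and close gently.

```bash
python3 -m creep '[{"x":0,"y":0,"z":0,"rx":0,"ry":0,"rz":0,"grip":0.6},{"x":0,"y":0,"z":0,"rx":0,"ry":0,"rz":0,"grip":0.6},{"x":0,"y":0,"z":0,"rx":0,"ry":0,"rz":0,"grip":0.6},{"x":0,"y":0,"z":0,"rx":0,"ry":0,"rz":0,"grip":0.6},{"x":0,"y":0,"z":0,"rx":0,"ry":0,"rz":0,"grip":0.6},{"x":0,"y":0,"z":4,"rx":0,"ry":0,"rz":0,"grip":0.6},{"x":0,"y":0,"z":4,"rx":0,"ry":0,"rz":0,"grip":0.6},{"x":0,"y":0,"z":3,"rx":0,"ry":0,"rz":0,"grip":0.6},{"x":0,"y":0,"z":3,"rx":0,"ry":0,"rz":0,"grip":0.6},{"x":0,"y":0,"z":0,"rx":0,"ry":0,"rz":0,"grip":0.6}]' 30
python3 -m creep '[{"x":0,"y":0,"z":0,"rx":0,"ry":0,"rz":0,"grip":0.15},{"x":0,"y":0,"z":0,"rx":0,"ry":0,"rz":0,"grip":0},{"x":0,"y":0,"z":0,"rx":0,"ry":0,"rz":0,"grip":0},{"x":0,"y":0,"z":0,"rx":0,"ry":0,"rz":0,"grip":0},{"x":0,"y":0,"z":0,"rx":0,"ry":0,"rz":0,"grip":0},{"x":0,"y":0,"z":0,"rx":0,"ry":0,"rz":0,"grip":0},{"x":0,"y":0,"z":0,"rx":0,"ry":0,"rz":0,"grip":0},{"x":0,"y":0,"z":0,"rx":0,"ry":0,"rz":0,"grip":0},{"x":0,"y":0,"z":0,"rx":0,"ry":0,"rz":0,"grip":0},{"x":0,"y":0,"z":0,"rx":0,"ry":0,"rz":0,"grip":0}]' 30
python3 - <<'E'
from h import *
d=optics.read_camera("wrist");e=optics.read_camera("scene")["color"][225:285,345:425]
r=lambda i,w,h:cv2.resize(i,(w,h),interpolation=cv2.INTER_CUBIC)
cv2.imwrite("pics/w6.png",np.hstack([r(d["color"][180:440,210:430],406,480),cv2.convertScaleAbs(r(e,390,480),alpha=1.6)]))
E
```

```text
time: 7.47
eef_pos: [0.5026, 0.0877, -0.0076]
tcp_rot: [0.769, 0.639, -0.001, -0.001]
contact_force: [-0.5, 0.1, -0.1]
opening: 0.6
finger_force: 0.0
time: 8.3
eef_pos: [0.5037, 0.0877, -0.0063]
tcp_rot: [0.769, 0.639, 0.0, 0.0]
contact_force: [-0.3, 0.5, 3.0]
opening: 0.175
finger_force: 32.2
```

Gripped now. I'll take a deeper bite by 5 mm and squeeze harder.

```bash
python3 -m creep '[{"x":0,"y":0,"z":0,"rx":0,"ry":0,"rz":0,"grip":0.4},{"x":0,"y":0,"z":0,"rx":0,"ry":0,"rz":0,"grip":0.4},{"x":0,"y":0,"z":0,"rx":0,"ry":0,"rz":0,"grip":0.4},{"x":0,"y":0,"z":2,"rx":0,"ry":0,"rz":0,"grip":0.4},{"x":0,"y":0,"z":2,"rx":0,"ry":0,"rz":0,"grip":0.4},{"x":0,"y":0,"z":1,"rx":0,"ry":0,"rz":0,"grip":0.4},{"x":0,"y":0,"z":0,"rx":0,"ry":0,"rz":0,"grip":0},{"x":0,"y":0,"z":0,"rx":0,"ry":0,"rz":0,"grip":0},{"x":0,"y":0,"z":0,"rx":0,"ry":0,"rz":0,"grip":0},{"x":0,"y":0,"z":0,"rx":0,"ry":0,"rz":0,"grip":0}]' 80
python3 -m creep '[{"x":0,"y":0,"z":0,"rx":0,"ry":0,"rz":0,"grip":0},{"x":0,"y":0,"z":0,"rx":0,"ry":0,"rz":0,"grip":0},{"x":0,"y":0,"z":0,"rx":0,"ry":0,"rz":0,"grip":0},{"x":0,"y":0,"z":0,"rx":0,"ry":0,"rz":0,"grip":0},{"x":0,"y":0,"z":-1,"rx":0,"ry":0,"rz":0,"grip":0},{"x":1,"y":0,"z":-1,"rx":0,"ry":0,"rz":0,"grip":0},{"x":1,"y":0,"z":0,"rx":0,"ry":0,"rz":0,"grip":0},{"x":1,"y":0,"z":0,"rx":0,"ry":0,"rz":0,"grip":0},{"x":0,"y":0,"z":0,"rx":0,"ry":0,"rz":0,"grip":0},{"x":0,"y":0,"z":0,"rx":0,"ry":0,"rz":0,"grip":0}]'
```

```text
time: 9.23
eef_pos: [0.5035, 0.0877, -0.0116]
tcp_rot: [0.769, 0.639, 0.0, 0.0]
contact_force: [0.3, -0.0, -0.3]
opening: 0.166
finger_force: 80.6
time: 10.07
eef_pos: [0.5039, 0.0907, -0.0096]
tcp_rot: [0.769, 0.639, -0.0, -0.0]
contact_force: [-0.5, 0.1, -0.3]
opening: 0.165
finger_force: 80.6
```

```bash
python3 -m creep '[{"x":1.4,"y":0,"z":-5,"rx":0,"ry":1.8,"rz":0,"grip":0},{"x":1.4,"y":0,"z":-5,"rx":0,"ry":1.8,"rz":0,"grip":0},{"x":1.4,"y":0,"z":-5,"rx":0,"ry":1.8,"rz":0,"grip":0},{"x":1.4,"y":0,"z":-5,"rx":0,"ry":1.8,"rz":0,"grip":0},{"x":1.4,"y":0,"z":-5,"rx":0,"ry":1.8,"rz":0,"grip":0},{"x":0,"y":0,"z":0,"rx":0,"ry":0,"rz":0,"grip":0},{"x":0,"y":0,"z":0,"rx":0,"ry":0,"rz":0,"grip":0},{"x":0,"y":0,"z":0,"rx":0,"ry":0,"rz":0,"grip":0},{"x":0,"y":0,"z":0,"rx":0,"ry":0,"rz":0,"grip":0},{"x":0,"y":0,"z":0,"rx":0,"ry":0,"rz":0,"grip":0}]'
```

```text
time: 10.9
eef_pos: [0.5047, 0.0962, 0.0154]
tcp_rot: [0.766, 0.638, 0.06, -0.05]
contact_force: [0.9, 0.0, -0.6]
opening: 0.162
finger_force: 80.7
```

```bash
python3 -m creep '[{"x":1.4,"y":0,"z":-5,"rx":0,"ry":1.8,"rz":0,"grip":0},{"x":1.4,"y":0,"z":-5,"rx":0,"ry":1.8,"rz":0,"grip":0},{"x":1.4,"y":0,"z":-5,"rx":0,"ry":1.8,"rz":0,"grip":0},{"x":1.4,"y":0,"z":-5,"rx":0,"ry":1.8,"rz":0,"grip":0},{"x":1.4,"y":0,"z":-5,"rx":0,"ry":1.8,"rz":0,"grip":0},{"x":0,"y":0,"z":0,"rx":0,"ry":0,"rz":0,"grip":0},{"x":0,"y":0,"z":0,"rx":0,"ry":0,"rz":0,"grip":0},{"x":0,"y":0,"z":0,"rx":0,"ry":0,"rz":0,"grip":0},{"x":0,"y":0,"z":0,"rx":0,"ry":0,"rz":0,"grip":0},{"x":0,"y":0,"z":0,"rx":0,"ry":0,"rz":0,"grip":0}]'
python3 - <<'E'
from h import *
d=optics.read_camera("wrist");e=optics.read_camera("scene")["color"][200:290,310:440]
r=lambda i,w,h:cv2.resize(i,(w,h),interpolation=cv2.INTER_CUBIC)
cv2.imwrite("pics/w7.png",np.hstack([r(d["color"],320,240),cv2.convertScaleAbs(r(e,480,332),alpha=1.6)[:240]]) if 0 else np.vstack([r(d["color"],400,260),cv2.convertScaleAbs(r(e,400,300),alpha=1.6)]))
E
```

```text
time: 11.73
eef_pos: [0.5049, 0.0976, 0.0414]
tcp_rot: [0.759, 0.632, 0.12, -0.1]
contact_force: [0.2, -0.0, -1.9]
opening: 0.163
finger_force: 80.7
```

View pics/w7.png

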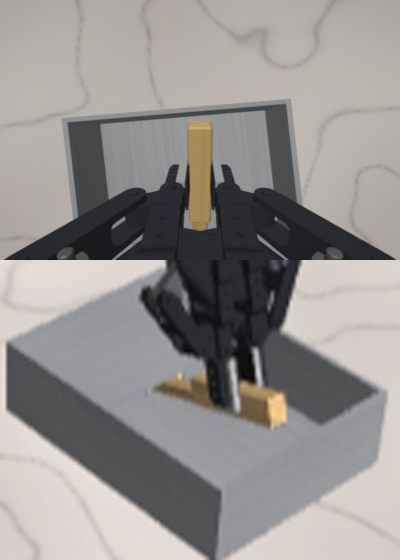

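The spatula is held firmly, tilted 18°, with the handle end above the wall and low forces. Next I draw it out along its own axis.

```bash
python3 -m creep '[{"x":3,"y":0,"z":0,"rx":0,"ry":0,"rz":0,"grip":0},{"x":6,"y":0,"z":0,"rx":0,"ry":0,"rz":0,"grip":0},{"x":6,"y":0,"z":0,"rx":0,"ry":0,"rz":0,"grip":0},{"x":6,"y":0,"z":0,"rx":0,"ry":0,"rz":0,"grip":0},{"x":6,"y":0,"z":0,"rx":0,"ry":0,"rz":0,"grip":0},{"x":6,"y":0,"z":0,"rx":0,"ry":0,"rz":0,"grip":0},{"x":6,"y":0,"z":0,"rx":0,"ry":0,"rz":0,"grip":0},{"x":6,"y":0,"z":0,"rx":0,"ry":0,"rz":0,"grip":0},{"x":3,"y":0,"z":0,"rx":0,"ry":0,"rz":0,"grip":0},{"x":0,"y":0,"z":0,"rx":0,"ry":0,"rz":0,"grip":0}]'
```

```text
time: 12.67
eef_pos: [0.5137, 0.1428, 0.0569]
tcp_rot: [0.759, 0.632, 0.12, -0.1]
contact_force: [-0.9, -0.4, 0.1]
opening: 0.165
finger_force: 80.7
```

```bash
python3 -m creep '[{"x":4,"y":0,"z":0,"rx":0,"ry":0,"rz":0,"grip":0},{"x":8,"y":0,"z":0,"rx":0,"ry":0,"rz":0,"grip":0},{"x":8,"y":0,"z":0,"rx":0,"ry":0,"rz":0,"grip":0},{"x":8,"y":0,"z":0,"rx":0,"ry":0,"rz":0,"grip":0},{"x":8,"y":0,"z":0,"rx":0,"ry":0,"rz":0,"grip":0},{"x":8,"y":0,"z":0,"rx":0,"ry":0,"rz":0,"grip":0},{"x":8,"y":0,"z":0,"rx":0,"ry":0,"rz":0,"grip":0},{"x":8,"y":0,"z":0,"rx":0,"ry":0,"rz":0,"grip":0},{"x":8,"y":0,"z":0,"rx":0,"ry":0,"rz":0,"grip":0},{"x":4,"y":0,"z":0,"rx":0,"ry":0,"rz":0,"grip":0}]'
```

```text
time: 13.5
eef_pos: [0.5263, 0.2106, 0.0793]
tcp_rot: [0.759, 0.632, 0.121, -0.1]
contact_force: [0.5, 0.4, -0.2]
opening: 0.162
finger_force: 80.7
```

```bash
python3 -m creep '[{"x":1.5,"y":0,"z":-5,"rx":0,"ry":0,"rz":0,"grip":0},{"x":4,"y":0,"z":-12,"rx":0,"ry":0,"rz":0,"grip":0},{"x":6,"y":0,"z":-19,"rx":0,"ry":0,"rz":0,"grip":0},{"x":6,"y":0,"z":-19,"rx":0,"ry":0,"rz":0,"grip":0},{"x":6,"y":0,"z":-19,"rx":0,"ry":0,"rz":0,"grip":0},{"x":6,"y":0,"z":-19,"rx":0,"ry":0,"rz":0,"grip":0},{"x":6,"y":0,"z":-19,"rx":0,"ry":0,"rz":0,"grip":0},{"x":6,"y":0,"z":-19,"rx":0,"ry":0,"rz":0,"grip":0},{"x":6,"y":0,"z":-19,"rx":0,"ry":0,"rz":0,"grip":0},{"x":4,"y":0,"z":-12,"rx":0,"ry":0,"rz":0,"grip":0}]'
python3 -m creep '[{"x":1.5,"y":0,"z":-5,"rx":0,"ry":0,"rz":0,"grip":0},{"x":0,"y":0,"z":0,"rx":0,"ry":0,"rz":0,"grip":0},{"x":0,"y":0,"z":0,"rx":0,"ry":0,"rz":0,"grip":0},{"x":0,"y":0,"z":0,"rx":0,"ry":0,"rz":0,"grip":0},{"x":0,"y":0,"z":0,"rx":0,"ry":0,"rz":0,"grip":0},{"x":0,"y":0,"z":0,"rx":0,"ry":0,"rz":0,"grip":0},{"x":0,"y":0,"z":0,"rx":0,"ry":0,"rz":0,"grip":0},{"x":0,"y":0,"z":0,"rx":0,"ry":0,"rz":0,"grip":0},{"x":0,"y":0,"z":0,"rx":0,"ry":0,"rz":0,"grip":0},{"x":0,"y":0,"z":0,"rx":0,"ry":0,"rz":0,"grip":0}]'
python3 - <<'E'
from h import *
a=optics.read_camera("scene");b=optics.read_camera("top")
s=ctrl.get_state();M=Ro.from_quat(s["tcp_rot"]).as_matrix();o=s["eef_pos"]
t=o+M@np.array([-.1595,0,-.0175]);u=o+M@np.array([.0405,0,-.025]);print("tip,butt expected",t.round(3),u.round(3),proj(a,t),proj(a,u))
r=lambda i,w,h:cv2.resize(i,(w,h),interpolation=cv2.INTER_CUBIC)
cv2.imwrite("pics/w8.png",np.hstack([r(a["color"][100:300,280:480],400,400),r(b["color"][180:330,180:380],400,300)[:,:] if 0 else r(b["color"][160:360,180:380],400,400)]))
E
```

```text
time: 14.33
eef_pos: [0.5267, 0.2081, 0.2525]
tcp_rot: [0.759, 0.631, 0.122, -0.099]
contact_force: [0.2, 1.0, -1.0]
opening: 0.162
finger_force: 80.7
time: 15.17
eef_pos: [0.5258, 0.2083, 0.2539]
tcp_rot: [0.759, 0.631, 0.12, -0.1]
contact_force: [0.4, -0.5, 0.9]
opening: 0.164
finger_force: 80.7
tip,butt expected [0.497 0.054 0.221] [0.531 0.239 0.29 ] [381.59082332 170.03101913] [456.65997275 173.69174581]
```

View pics/w8.png

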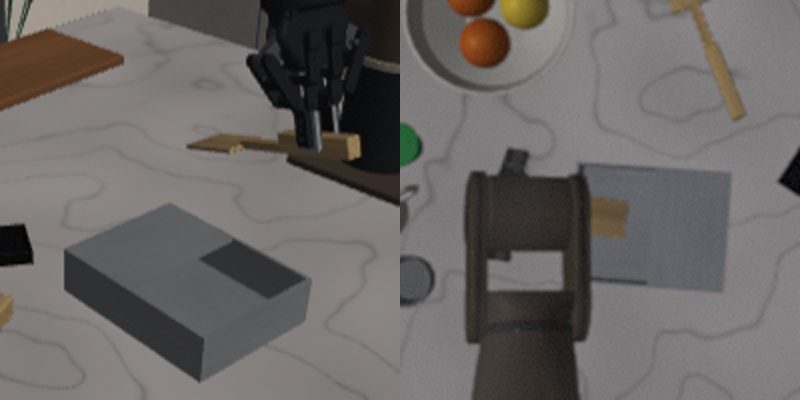

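The spatula is gripped well above the box. Its tip is near scene pixel (380,174), close to the predicted (382,170), and the box has not moved.

```bash
python3 -c "
from plant import sign_off
print(sign_off())"
```

```text
the job is handed in; nothing more can be done
None
```

I handed the job in with the spatula out of the box handle first and held still in the grip, its lowest point about 0.22 m above the counter by calculation (0.158 m asked) and the box not visibly moved; the sign-off gave no verdict.

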